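# Let the larger balls go at the games table

### The job

Two ball chutes stand on the games table; press down the paddle of the one holding the two larger balls with a fingertip so that its gate lifts, keep it down until both balls have rolled to the lower end of the chute, then let the paddle come back up so the gate is shut again. Do not touch the balls themselves, leave the chute with the smaller balls shut, and do not disturb anything else on the table.

Things in the scene. Friction and masses are not known exactly. Their poses are not given: they have to be found in the camera images.
- chute_big: wooden ball chute that holds the two larger balls; the two chutes are identical in build and either may stand left or right. Fixed; base 240 by 130 mm. Origin on the table below the lever's pivot, z up. Lane along x, centred at y=-75 mm, 42 wide, walls 18 high; floor 35 mm up at x=0, falling 0.14 rad to -x, from back wall x=+110 to end stop x=-110. Gate at x=+20.
- chute_small: the identical wooden ball chute that holds the two smaller balls, to be left alone; same frame and sizes as chute_big.
- lever_big (a joint): rocking lever of the chute with the larger balls, rad: 0 = at rest, gate down; grows as the paddle is pressed, to a stop at 0.55 (gate fully up). Those balls pass under the gate from about 0.4. A spring brings it back to 0 when let go; holding the paddle down takes 2 to 4 N. Pivot line along the chute's x, at x=+20, y=0, 95 mm up, between wooden cheeks 105 mm high.
- lever_small (a joint): rocking lever of the chute with the smaller balls, rad: 0 = at rest, gate down; grows as the paddle is pressed, to a stop at 0.55 (gate fully up). Those balls pass under the gate from about 0.2 to 0.3. A spring brings it back to 0 when let go; holding the paddle down takes 2 to 4 N. Pivot line along the chute's x, at x=+20, y=0, 95 mm up, between wooden cheeks 105 mm high.
- paddle_big_top (a point): centre of the top face of the press paddle of lever_big: a flat wooden plate 32 (chute's x) by 56 mm (y), 6 thick, overhanging the table. At rest it is level, 103 mm above the table, at chute x=+20, y=+86 mm (86 from the pivot line). Fully down the point is about 45 mm lower and the paddle slopes 0.55 rad down away from the pivot. Nothing under it is in its way.
- paddle_small_top (a point): the same point on the paddle of the chute with the smaller balls; not to be pressed.
- big_ball_1: wooden ball, 36 mm across, about 20 g, nearest the gate of chute_big; origin at its centre.
- big_ball_2: wooden ball, 36 mm across, about 20 g, waiting behind big_ball_1; origin at its centre.
- small_ball_1: wooden ball, 24 mm across, behind the gate of chute_small; origin at its centre.
- small_ball_2: wooden ball, 24 mm across, behind small_ball_1; origin at its centre.
- pawn: loose wooden game pawn, 26 mm across, 52 mm tall, standing between the chutes; origin at its foot.
- piece_1: loose chunky jigsaw piece, about 45 mm across and 8 mm thick, lying to the left of the chutes; origin under its centre.
- piece_2: another such jigsaw piece, lying between the chutes.
- mug: white mug, 80 mm across, 90 mm tall, standing to the left; origin at its foot.
- book: blue closed book, 130 by 190 by 30 mm, lying to the right; origin under its centre.
- bird: small china bird on a round foot 52 mm across, about 82 mm tall, standing between the far ends of the chutes; origin at its foot.

How it is judged:
By the outcome, as a careful person would: the job done as asked, in the order asked, and still so for the second after the job is handed in, with the robot touching nothing.
It also fails if it takes over 40 s, if anything falls off the work surface, if the arm or the gripper's body presses on something with over 40 N, if the wrist force passes 120 N, or if a joint passes its speed limit or range.

### The arm

A 6-joint arm with a two-finger parallel gripper is mounted at the origin on the work surface. World frame = base frame: x ahead of the robot, y to its left, z up, the work surface at z = 0. Lengths are in m, angles in rad, forces in N, time in s.
With the tool pointing down it reaches from about 0.25 to 0.775 m from the base axis. Payload 4 kg.
Tool frame: the origin (TCP) lies at the very end of the fingers, on their centre line; the grasp point (between the pads) lies 19 mm behind it (robot.pinch_z is the distance from the TCP to the grasp point, in m); z points along the fingers, y is the line along which they close (so a half turn about z gives the same grasp; the last joint's range is limited). The gripper opens to 94 mm and grips with 3 to 60 N. Pads are 16 mm wide; open, the fingers measure 119 mm over their backs; the gripper's body (75 mm by 177 mm) begins 78 mm behind the grasp point.
Start: joints at [-1.411, 0.087, 1.371, -0, 1.684, -0.103], TCP at [0.143, -0.531, 0.206] pointing down, gripper open.
Joint ranges: [-3.1, 3.1], [-0.76, 2.03], [0.27, 2.55], [-1.08, 4.22], [0.17, 2.65], [-2.57, 2.57]. Speed limits (rad/s): [2.79, 2.79, 3.14, 3.14, 3.14, 3.14].

### API

Orientations are given as a unit quaternion [w, x, y, z].
In Python, from cell import status, capture, robot, spotter gives the robot as it stands.
- The arm moves only by the tool play_rows, never from a script. Its argument "moves" is a list of rows, each an object of numbers: "fingers": the opening, from -1 (shut) to 1 (fully open); "dx", "dy", "dz": the shift along the world's x, y, z in cm; "yaw": the turn about the world's z in degrees. In form: [{"fingers": .., "dx": .., "dy": .., "dz": .., "yaw": ..}, ...]. A call has 1 to 12 rows; each row is the pose to reach, as a shift and turn from the pose commanded when the call began; what a row does not reach only later rows make up. A row lasts 1/8 s, in which the tool goes at most 62.5 mm and 10.7 degrees, less where a joint would pass 70% of its speed; a pose out of reach is approached as far as the arm can. A call with a gripper value outside its range is refused whole. The fingers move at their own pace and stop on an object; "force" is the grip in N (left out, the last holds). Time passes only in rows, so rows that repeat a pose let the fingers close. It gives the time, the measured TCP pose, the force, the opening and the grip force at its end, in the units of the state.
- status.read_state(): the state, without advancing time (a new reading comes with each control period).
- capture(name): name is "side" or "top"; returns a dict with "color" (384x512x3 uint8, red, green, blue), "K" (3x3 intrinsics, pixels), "R" (3x3) and "t" (3): a world point X has camera coordinates R X + t. Camera axes: x right, y down, z forward; pixel columns grow to the right and rows downward; lengths in m; the calibration is good to about 2 mm. A picture is of the moment at which its call begins. There is no depth.
- robot.finish_job(): hands the job in; it is judged then, once.
Trained networks look in the newest picture that a camera, given by its name, has taken for a name from the list of things; names that differ only in an ending like _2 or _b are one class to them, and where a whole thing is asked for, a point or a joint stands for the part that bears it (a point fixed in the world has none). Each returns a list of dicts, best first, with "confidence" (0 to 1); they miss things now and then, are a little off and sometimes report something else, mostly with a low value. They report only what shows in the picture. A call takes as long as a camera call.
- spotter.look_for(query, camera): "box" ([centre column, centre row, width, height] as shares, 0 to 1, of the picture: columns of its width, rows of its height, round what is visible of it).
The state is a dict: "t": time; "joints": joint angles; "dq": joint speeds; "joint_efforts": joint torques, N m; "tcp_pos": TCP position; "orientation": TCP orientation; "force": force on the tool from outside, world axes, zero at the start; "moment": the same for the moment, N m; "finger_gap": finger opening in m; "finger_force": force on a finger pad.
Only numpy, scipy, OpenCV 4.12 (cv2) and the standard library are available. Lean on these libraries where they do the work, as an engineer would, in place of code of your own. Each camera call takes 0.05 s, during which the arm holds its last target. There are 200 camera calls.

## Working session

There is one attempt and no reset: what is moved stays moved. The work goes in short steps, Python scripts to look and compute and a tool call to move; the robot and the scene stay as the last step left them, time stands still between calls to the robot, and variables do not carry over. Pictures are saved under pics/ and viewed, at most 10 in all, crops included, and the job is handed in when it is done.

Besides the shell and the picture viewer there is one more tool, called after "Request:" by a JSON object that holds its "op" and its "data". play_rows: Moves the arm, as the interface text tells. Its arguments: {"type":"object","properties":{"moves":{"type":"array","items":{"type":"object","properties":{"fingers":{"type":"number"},"dx":{"type":"number"},"dy":{"type":"number"},"dz":{"type":"number"},"yaw":{"type":"number"}}}},"force":{"type":"number"}},"required":["moves"]}

```bash
mkdir -p pics
python3 - <<'E'
from cell import status,capture,robot,spotter
import cv2,numpy as np
for n in ["top","side"]:
    c=capture(n); cv2.imwrite(f"pics/{n}0.png",c["color"][:,:,::-1]); print(n,c["K"].tolist(),c["R"].tolist(),c["t"].tolist())
    for q in ["chute_big","chute_small","paddle_big_top","paddle_small_top","big_ball_1","small_ball_1","pawn","bird"]:
        print(q,[(round(d["confidence"],2),(np.array(d["box"])*[512,384,512,384]).round(0).tolist()) for d in spotter.look_for(q,n)][:3])
print(status.read_state())
E
```

```text
top [[368.3012130333392, 0.0, 262.03670824844227], [0.0, 368.3012130333392, 193.31134895528717], [0.0, 0.0, 1.0]] [[0.019105113938035413, -0.9997773756875493, -0.008955092670181618], [-0.9832538381781692, -0.0171642646460809, -0.18143119281715997], [0.1812370942420807, 0.012271392849882755, -0.9833628672002065]] [-0.02830025137781534, 0.5590049845654964, 1.1512819673563155]
chute_big [(0.8, [190.0, 177.0, 79.0, 77.0])]
chute_small [(0.66, [325.0, 183.0, 74.0, 73.0]), (0.3, [211.0, 158.0, 9.0, 5.0])]
paddle_big_top [(0.68, [321.0, 168.0, 67.0, 24.0]), (0.6, [187.0, 174.0, 65.0, 23.0])]
paddle_small_top [(0.87, [320.0, 169.0, 64.0, 19.0])]
big_ball_1 [(0.48, [213.0, 157.0, 12.0, 6.0]), (0.42, [209.0, 153.0, 14.0, 9.0])]
small_ball_1 [(0.47, [348.0, 164.0, 5.0, 13.0])]
pawn [(0.62, [258.0, 203.0, 6.0, 2.0])]
bird [(0.68, [262.0, 143.0, 11.0, 19.0]), (0.59, [327.0, 185.0, 75.0, 73.0])]
side [[378.2049250800226, 0.0, 256.8353806564454], [0.0, 378.2049250800226, 190.54908175768662], [0.0, 0.0, 1.0]] [[-0.8490297980175351, -0.5283427732434482, 0.0015218540423225], [-0.29839911952130294, 0.4
[... 653 characters left out ...]
0])]
{'t': 0.9, 'joints': array([-1.41111452e+00,  8.71570818e-02,  1.37070023e+00, -2.11491819e-05,
        1.68359061e+00, -1.03073434e-01]), 'dq': array([-0.00106009,  0.0008003 ,  0.00012135, -0.00158778, -0.00078719,
        0.00256216]), 'joint_efforts': array([ 5.20475969e-04, -3.40036547e+01, -3.02603173e+01,  7.19155767e-02,
        2.34515156e-02,  4.17410703e-06]), 'tcp_pos': array([ 0.14286369, -0.53114071,  0.20552924]), 'orientation': array([ 7.26337019e-05,  9.91382520e-01,  1.30998834e-01, -8.45513138e-06]), 'force': array([ 0.65010722,  0.66194357, -0.62104598]), 'moment': array([-0.00322428, -0.00431788,  0.03865533]), 'finger_force': 0.0, 'finger_gap': 0.09405025809206354}
```

Run:
```python
import cv2
a=cv2.imread("pics/top0.png")[120:230,130:390]; cv2.imwrite("pics/t1.png",cv2.resize(a,None,fx=3,fy=3,interpolation=cv2.INTER_CUBIC))
a=cv2.imread("pics/side0.png")[110:300,120:370]; cv2.imwrite("pics/s1.png",cv2.resize(a,None,fx=3,fy=3,interpolation=cv2.INTER_CUBIC))
```

```text
(no output)
```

View pics/t1.png

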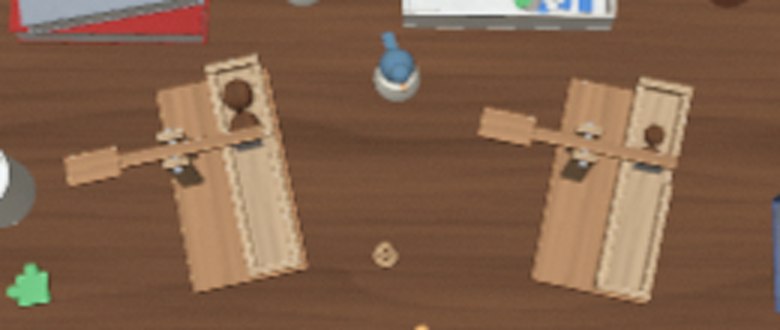

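View pics/s1.png

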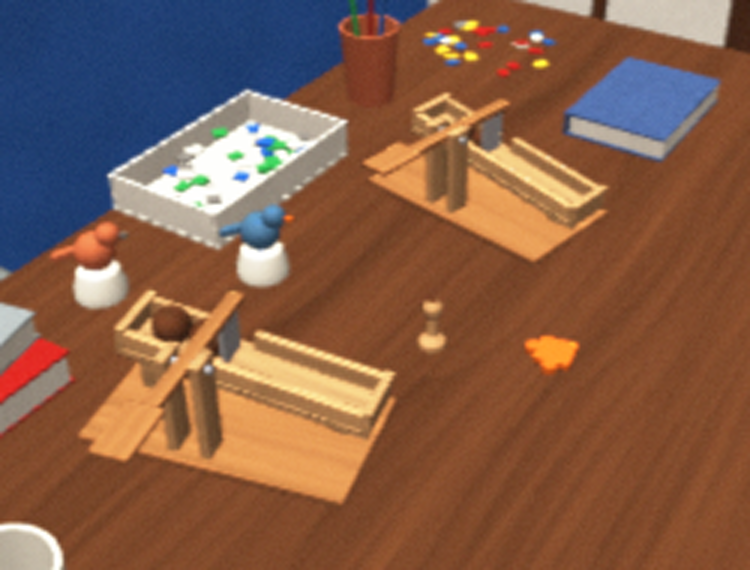

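View pics/top0.png

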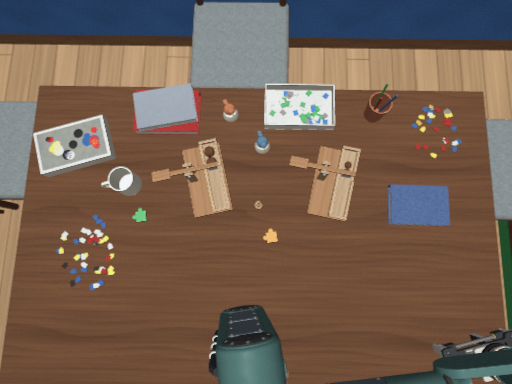

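The top view shows the larger balls in the left chute, at about px (209,151) and (211,161). Its paddle centre is at about (161,176). The right chute's visible ball, at (348,165), is clearly smaller. Next I fit the left chute's pose.

```bash
cat > h.py <<'E'
import numpy as np
def proj(c,P): 
    q=(np.asarray(P)@np.array(c["R"]).T+c["t"])@np.array(c["K"]).T; return q[:,:2]/q[:,2:]
def world(p,L):
    L=np.asarray(L,float);c,s=np.cos(p[2]),np.sin(p[2]); return np.c_[p[0]+c*L[:,0]-s*L[:,1],p[1]+s*L[:,0]+c*L[:,1],L[:,2]]
E
python3 - <<'E'
from cell import capture
from h import *; import cv2
from scipy.optimize import least_squares
c=capture("top"); s=capture("side")
L=np.array([[20,86,103],[36,114,103],[4,114,103],[4,58,103],[36,58,103],[20,0,105],[120,-103,66],[120,-50,66]])/1e3
px=np.array([[93,167],[65,157],[70,186],[121,177],[115,147],[174,147],[258,56],[206,69]])/3+[130,120]
n=6
for k in (6,8):
  for z in [0]:
    r=least_squares(lambda p:(proj(c,world(p,L[:k]))-px[:k]).ravel(),[.6,.1,.2]); print(k,r.x,(r.fun.reshape(-1,2)).round(1).tolist())
    print("paddle",world(r.x,L[:1]))
    if k==6:p=r.x
B=np.array([[20,86,103],[36,114,103],[4,114,103],[4,58,103],[36,58,103],[20,0,105],[92,-75,66],[-110,-75,20],[20,-75,38]])/1e3
for nme,cam,o,sz in [("top",c,(130,120),(110,260)),("side",s,(120,110),(190,250))]:
    im=cv2.resize(np.ascontiguousarray(cam["color"][o[1]:o[1]+sz[0],o[0]:o[0]+sz[1],::-1]),None,fx=3,fy=3,interpolation=cv2.INTER_CUBIC)
    for q in (proj(cam,world(p,B))-o)*3: cv2.circle(im,tuple(int(v) for v in q),3,(0,255,0),1)
    cv2.imwrite(f"pics/ov_{nme}.png",im)
E
```

```text
6 [0.60263836 0.21297181 0.2420698 ] [[0.0, -0.2], [-0.2, 0.3], [-0.2, 0.3], [0.3, -0.6], [0.5, -0.2], [-0.4, 0.4]]
paddle [[0.60143996 0.30125864 0.103     ]]
8 [0.59993049 0.21350547 0.2185554 ] [[-0.2, 0.0], [-0.3, 0.3], [-0.5, 0.3], [0.0, -0.2], [0.5, 0.1], [-0.4, 1.2], [-0.3, -0.3], [1.3, -1.6]]
paddle [[0.60080823 0.30179607 0.103     ]]
```

View pics/ov_side.png

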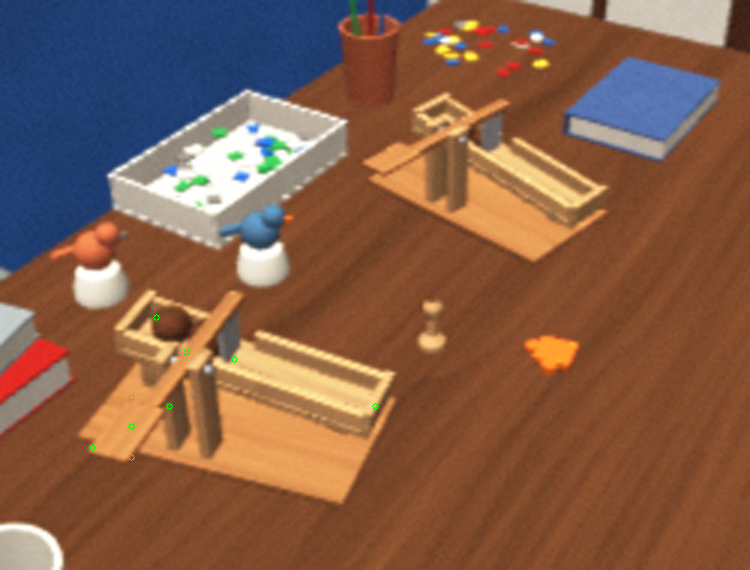

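The projected paddle, pivot and lane points land on the right parts in the side view: paddle centre at about (131,426), pivot at about (186,352). The paddle centre is therefore about (0.601, 0.301, 0.103), which is within reach. I'll close the fingers and move above it with the finger line along the chute's x.

Request:
{"op": "play_rows", "data": {"moves": [{"fingers": -1,"dx": 2,"dy": 4,"dz": 3,"yaw": 8},{"fingers": -1,"dx": 45.8,"dy": 83.4,"dz": 3,"yaw": 88.4},{"fingers": -1,"dx": 45.8,"dy": 83.4,"dz": 3,"yaw": 88.4},{"fingers": -1,"dx": 45.8,"dy": 83.4,"dz": 3,"yaw": 88.4},{"fingers": -1,"dx": 45.8,"dy": 83.4,"dz": 3,"yaw": 88.4},{"fingers": -1,"dx": 45.8,"dy": 83.4,"dz": 3,"yaw": 88.4},{"fingers": -1,"dx": 45.8,"dy": 83.4,"dz": 3,"yaw": 88.4},{"fingers": -1,"dx": 45.8,"dy": 83.4,"dz": 3,"yaw": 88.4},{"fingers": -1,"dx": 45.8,"dy": 83.4,"dz": 3,"yaw": 88.4},{"fingers": -1,"dx": 45.8,"dy": 83.4,"dz": 3,"yaw": 88.4},{"fingers": -1,"dx": 45.8,"dy": 83.4,"dz": 3,"yaw": 88.4},{"fingers": -1,"dx": 45.8,"dy": 83.4,"dz": 3,"yaw": 88.4}]}}

```text
t: 2.5
tcp_pos: [0.4957, 0.1129, 0.2358]
orientation: [0.001, 0.619, 0.785, 0.0]
force: [1.1, -1.4, 0.3]
finger_gap: 0.0004
finger_force: 0.0
```

Request:
{"op": "play_rows", "data": {"moves": [{"fingers": -1,"dx": 0,"dy": 0,"dz": 0,"yaw": 0},{"fingers": -1,"dx": 0,"dy": 0,"dz": 0,"yaw": 0},{"fingers": -1,"dx": 0,"dy": 0,"dz": 0,"yaw": 0}]}}

```text
t: 2.88
tcp_pos: [0.4946, 0.1095, 0.236]
orientation: [0.0, 0.62, 0.784, 0.0]
force: [-0.3, -0.3, 0.3]
finger_gap: 0.0006
finger_force: 0.0
```

Request:
{"op": "play_rows", "data": {"moves": [{"fingers": -1,"dx": 2.6,"dy": 4.8,"dz": 0,"yaw": 0},{"fingers": -1,"dx": 5.3,"dy": 9.7,"dz": 0,"yaw": 0},{"fingers": -1,"dx": 8,"dy": 14.5,"dz": 0,"yaw": 0},{"fingers": -1,"dx": 10.6,"dy": 19.35,"dz": 0,"yaw": 0},{"fingers": -1,"dx": 10.6,"dy": 19.35,"dz": -4,"yaw": 0},{"fingers": -1,"dx": 10.6,"dy": 19.35,"dz": -8,"yaw": 0},{"fingers": -1,"dx": 10.6,"dy": 19.35,"dz": -11,"yaw": 0},{"fingers": -1,"dx": 10.6,"dy": 19.35,"dz": -11,"yaw": 0},{"fingers": -1,"dx": 10.6,"dy": 19.35,"dz": -11,"yaw": 0}]}}

```text
t: 4.0
tcp_pos: [0.602, 0.3035, 0.1277]
orientation: [0.001, 0.62, 0.785, 0.001]
force: [-0.1, -0.3, 0.6]
finger_gap: 0.0002
finger_force: 0.0
```

Run:
```python
from cell import capture
import cv2,numpy as np
a=cv2.resize(capture("side")["color"][170:290,110:270,::-1],None,fx=3.5,fy=3.5,interpolation=cv2.INTER_CUBIC)
b=cv2.resize(capture("top")["color"][130:210,140:250,::-1],None,fx=3,fy=3,interpolation=cv2.INTER_CUBIC)
cv2.imwrite("pics/s2.png",a)
```

```text
(no output)
```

View pics/s2.png

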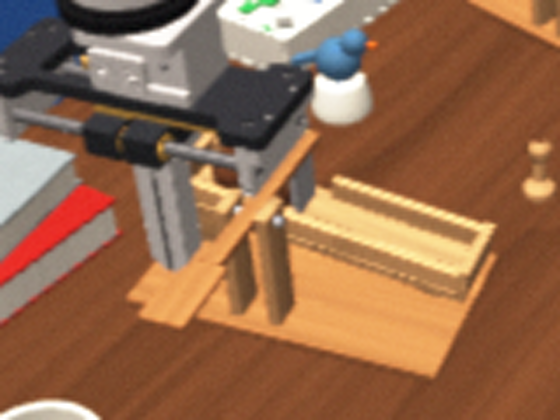

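The closed fingertips hover just above the paddle (tips at about (175,265), paddle at about (180,295)), clear of the lever and cheeks. Now I press.

Request:
{"op": "play_rows", "data": {"moves": [{"fingers": -1,"dz": -1},{"fingers": -1,"dz": -2},{"fingers": -1,"dz": -3},{"fingers": -1,"dz": -4},{"fingers": -1,"dz": -5},{"fingers": -1,"dz": -6},{"fingers": -1,"dz": -6.6},{"fingers": -1,"dz": -6.6},{"fingers": -1,"dz": -6.6},{"fingers": -1,"dz": -6.6},{"fingers": -1,"dz": -6.6},{"fingers": -1,"dz": -6.6}]}}

```text
validation failed for argument at $.mo...
```

Request:
{"op": "play_rows", "data": {"moves": [{"fingers": -1,"dz": 0},{"fingers": -1,"dz": 0},{"fingers": -1,"dz": 0},{"fingers": -1,"dz": 0},{"fingers": -1,"dz": 0},{"fingers": -1,"dz": 0},{"fingers": -1,"dz": 0},{"fingers": -1,"dz": 0},{"fingers": -1,"dz": 0},{"fingers": -1,"dz": 0},{"fingers": -1,"dz": 0},{"fingers": -1,"dz": 0}]}}

```text
validation failed for argument at $.mo...
```

Run:
```python
from cell import capture
import cv2,numpy as np
a=cv2.resize(capture("side")["color"][170:290,110:270,::-1],None,fx=2.5,fy=2.5,interpolation=cv2.INTER_CUBIC)
b=cv2.resize(capture("top")["color"][130:230,150:250,::-1],(300,300),interpolation=cv2.INTER_CUBIC)
cv2.imwrite("pics/s3.png",np.hstack([a,b]))
```

```text
(no output)
```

View pics/s3.png

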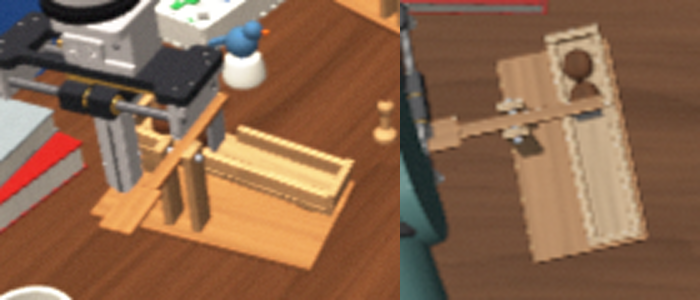

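The calls were refused because each row needs every key, so nothing moved: balls still at (578,65) and (583,93) in the composite, gate down. Sending it again with full rows.

Request:
{"op": "play_rows", "data": {"moves": [{"fingers": -1,"dx": 0,"dy": 0,"dz": -1,"yaw": 0},{"fingers": -1,"dx": 0,"dy": 0,"dz": -2,"yaw": 0},{"fingers": -1,"dx": 0,"dy": 0,"dz": -3,"yaw": 0},{"fingers": -1,"dx": 0,"dy": 0,"dz": -4,"yaw": 0},{"fingers": -1,"dx": 0,"dy": 0,"dz": -5,"yaw": 0},{"fingers": -1,"dx": 0,"dy": 0,"dz": -6,"yaw": 0},{"fingers": -1,"dx": 0,"dy": 0,"dz": -6.6,"yaw": 0},{"fingers": -1,"dx": 0,"dy": 0,"dz": -6.6,"yaw": 0},{"fingers": -1,"dx": 0,"dy": 0,"dz": -6.6,"yaw": 0},{"fingers": -1,"dx": 0,"dy": 0,"dz": -6.6,"yaw": 0},{"fingers": -1,"dx": 0,"dy": 0,"dz": -6.6,"yaw": 0},{"fingers": -1,"dx": 0,"dy": 0,"dz": -6.6,"yaw": 0}]}}

```text
t: 5.7
tcp_pos: [0.601, 0.3047, 0.0596]
orientation: [-0.0, 0.619, 0.785, 0.0]
force: [-0.3, 1.5, 3.3]
finger_gap: 0.0002
finger_force: 1.7
```

Request:
{"op": "play_rows", "data": {"moves": [{"fingers": -1,"dx": 0,"dy": 0,"dz": 0,"yaw": 0},{"fingers": -1,"dx": 0,"dy": 0,"dz": 0,"yaw": 0},{"fingers": -1,"dx": 0,"dy": 0,"dz": 0,"yaw": 0},{"fingers": -1,"dx": 0,"dy": 0,"dz": 0,"yaw": 0},{"fingers": -1,"dx": 0,"dy": 0,"dz": 0,"yaw": 0},{"fingers": -1,"dx": 0,"dy": 0,"dz": 0,"yaw": 0},{"fingers": -1,"dx": 0,"dy": 0,"dz": 0,"yaw": 0},{"fingers": -1,"dx": 0,"dy": 0,"dz": 0,"yaw": 0},{"fingers": -1,"dx": 0,"dy": 0,"dz": 0,"yaw": 0},{"fingers": -1,"dx": 0,"dy": 0,"dz": 0,"yaw": 0},{"fingers": -1,"dx": 0,"dy": 0,"dz": 0,"yaw": 0},{"fingers": -1,"dx": 0,"dy": 0,"dz": 0,"yaw": 0}]}}

```text
t: 7.2
tcp_pos: [0.6009, 0.3044, 0.0595]
orientation: [-0.0, 0.619, 0.785, 0.0]
force: [0.5, 2.9, 1.3]
finger_gap: 0.0007
finger_force: 1.7
```

Run:
```python
from cell import capture
import cv2,numpy as np
a=cv2.resize(capture("side")["color"][170:290,110:270,::-1],None,fx=2.5,fy=2.5,interpolation=cv2.INTER_CUBIC)
b=cv2.resize(capture("top")["color"][130:230,150:250,::-1],(300,300),interpolation=cv2.INTER_CUBIC)
cv2.imwrite("pics/s4.png",np.hstack([a,b]))
```

```text
(no output)
```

View pics/s4.png

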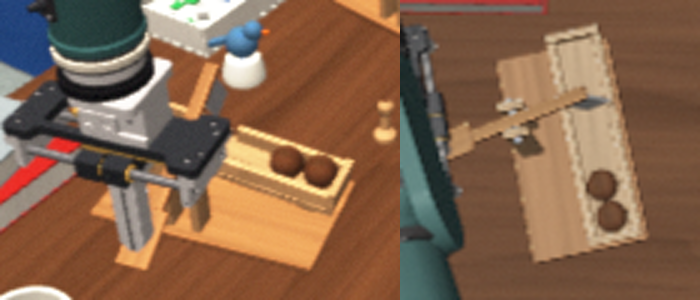

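The gate is up and both balls are at the lower end: (287,160) and (320,170) in the side view, (601,185) and (610,215) in the top view. I'll hold a moment longer, then release smoothly and retreat.

Request:
{"op": "play_rows", "data": {"moves": [{"fingers": -1,"dx": 0,"dy": 0,"dz": 0,"yaw": 0},{"fingers": -1,"dx": 0,"dy": 0,"dz": 0,"yaw": 0},{"fingers": -1,"dx": 0,"dy": 0,"dz": 0,"yaw": 0},{"fingers": -1,"dx": 0,"dy": 0,"dz": 0,"yaw": 0},{"fingers": -1,"dx": 0,"dy": 0,"dz": 1,"yaw": 0},{"fingers": -1,"dx": 0,"dy": 0,"dz": 2,"yaw": 0},{"fingers": -1,"dx": 0,"dy": 0,"dz": 3,"yaw": 0},{"fingers": -1,"dx": 0,"dy": 0,"dz": 4,"yaw": 0},{"fingers": -1,"dx": 0,"dy": 0,"dz": 5,"yaw": 0},{"fingers": -1,"dx": 0,"dy": 0,"dz": 8,"yaw": 0},{"fingers": -1,"dx": 0,"dy": 0,"dz": 12,"yaw": 0},{"fingers": -1,"dx": 0,"dy": 0,"dz": 16,"yaw": 0}]}}

```text
t: 8.8
tcp_pos: [0.601, 0.3032, 0.2201]
orientation: [0.0, 0.62, 0.785, -0.001]
force: [-0.1, 0.3, 0.1]
finger_gap: 0.0005
finger_force: 0.0
```

Request:
{"op": "play_rows", "data": {"moves": [{"fingers": -1,"dx": -4,"dy": -4,"dz": 1,"yaw": 0},{"fingers": -1,"dx": -8,"dy": -8,"dz": 1,"yaw": 0},{"fingers": -1,"dx": -12,"dy": -12,"dz": 1,"yaw": 0},{"fingers": -1,"dx": -16,"dy": -16,"dz": 1,"yaw": 0},{"fingers": -1,"dx": -16,"dy": -16,"dz": 1,"yaw": 0},{"fingers": -1,"dx": -16,"dy": -16,"dz": 1,"yaw": 0}]}}

```text
t: 9.55
tcp_pos: [0.4415, 0.1441, 0.2299]
orientation: [0.001, 0.62, 0.785, 0.0]
force: [0.0, -0.1, -0.1]
finger_gap: 0.0002
finger_force: 0.0
```

Run:
```python
from cell import capture
import cv2,numpy as np
a=cv2.resize(capture("side")["color"][130:300,110:330,::-1],None,fx=2,fy=2,interpolation=cv2.INTER_CUBIC)
b=cv2.resize(capture("top")["color"][130:243,130:250,::-1],(360,340),interpolation=cv2.INTER_CUBIC)
cv2.imwrite("pics/s5.png",np.hstack([a,b]))
```

```text
(no output)
```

View pics/s5.png

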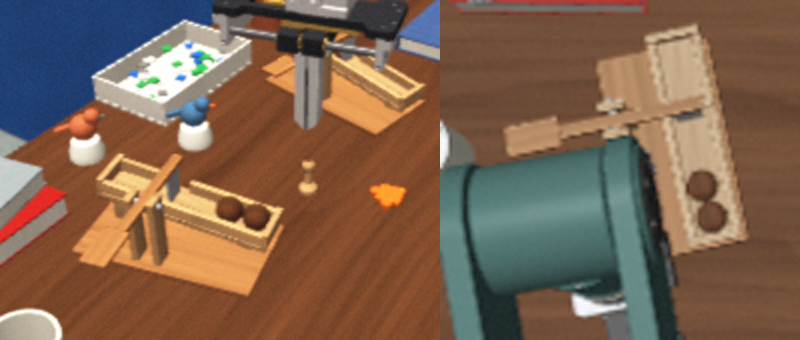

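The lever is back level and the gate is shut. Both balls rest at the lower end, at (229,208) and (256,217), and the pawn, bird and pieces have not moved.

```bash
python3 -c "
from cell import robot
print(robot.finish_job())"
```

```text
the job is handed in; nothing more can be done
None
```

The job is handed in: I pressed the left chute's paddle, both larger balls rolled to the lower end, the gate is shut again, and the last pictures show nothing else disturbed.

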